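# Lock a plaster mould in its jig with a wedge

## Task

Lock the plaster mould tight in its wooden jig: lay the loose wooden wedge flat in the slot between the mould and the slanted cheek, nose first and straight face against the mould. Then tap or press on its butt with a firm, measured push (about 18 N), repeated until it gives no more and stays jammed by itself when let go. It bites at a different depth every time, so go by feel; do not overdrive it, for the plaster cracks, and leave the things around where they are.

Things in the scene. Friction and masses are not known exactly. Their poses are not given: they have to be found in the camera images.
- wedge_mid (a point): Centre of the loose waxed wooden wedge, 140 mm long, 30 mm high, 90 g, lying flat on the grey work board (board top at z = 21.5 mm). y points from butt to nose. Butt block: y -70 to -20 mm, parallel sides, 29 mm wide. Nose: y -20 to +70 mm, tapering 1 in 6 from 29 to 14 mm wide. The +x face is straight over the whole length (x = +14.5 mm); only the nose's -x face slants.
- wedge_nose (a point): Middle of the wedge's 14 mm wide nose end face, half-way up (15 mm above the board): 70 mm ahead of wedge_mid along y and 7.5 mm to its +x side.
- wedge_butt (a point): Middle of the wedge's flat butt end face (29 x 30 mm), half-way up: 70 mm behind wedge_mid.
- jig_mouth (a point): Middle of the slot's mouth, 15 mm above the board. y points into the slot (driving direction), x across it from cheek to mould. The cheek's inner face starts 10 mm to the -x side and slants 1 in 6 toward the mould, parallel to the wedge's slanted face. The mould's near face stands 10 to 11 mm to the +x side and spans y +5 to +75 mm: the mouth is some 20 mm wide.
- mould: Small plaster mould in rubber bands, block of 72 x 72 x 88 mm, about 0.5 kg, standing loosely in the jig between slot and fence; origin under its centre, z up. Not to be lifted. Under the wedge it first slides up to 6 mm across the board (a push of 1 to 5 N on the wedge), then meets the pad and the force climbs. It cracks above 50 N of wedge pressure.
- jig: Light wooden jig fixed to the board: slanted cheek, 34 mm high, 82 mm long, with a 10 mm high bolted foot outside it (to 58 mm on the -x side of jig_mouth), and an end stop behind the mould. Origin on the board top, 10 mm to the +x side of jig_mouth and 40 mm beyond it. Beyond the mould a hand-set fence carries a sprung rubber pad (45 N per mm); its distance differs every time.
- wedge: The same wedge; origin under its centre, on the board. Friction of its nose about 0.25. It bites with the nose 35 to 85 mm inside the mouth; the push then rises by some 3 to 5 N per mm. It shifts sideways with the mould, so one push may bind it askew at first: let go and push again until it gives no more. Then the pressure on the mould is 1.2 to 1.8 times the push: 15 to 20 N locks it, over 28 N may crack it.
- small_block: Bystander: small pink silicone mould 44 x 57 x 27 mm on the board.
- loose_lid: Bystander: white screw lid, 42 mm wide, 9 mm high, on the board.
- pen: Bystander: marker pen 134 mm long, 14 mm thick, on the near edge of the board.
- brush: Bystander: flat brush 186 mm long on the deck right of the board.
- jar: Bystander: pigment jar 61 mm wide, 64 mm high, behind the board.
- dropper: Bystander: amber dropper bottle 118 mm high, behind the board.
- resin_can: Bystander: white can with spout, 70 x 70 x 266 mm, behind the board.
- resin_can_2: Bystander: white can with spout, 70 x 70 x 256 mm, behind the board at the right.

How it is judged:
On the way, in this order (a step that is already met when the one before it is completed fails the run):
1. the wedge lies flat in the slot, nose at least 10 mm inside the mouth (y of wedge_nose in the frame of jig_mouth above 0.01 m and x of wedge_nose in the frame of jig_mouth between -0.012 and 0.018 m and z of wedge_mid in the frame of jig_mouth below 0.008 m and angle between the y axis of wedge and the y axis of jig, either way round below 0.2 rad), for 0.1 s.
2. the wedge is driven until it presses on the mould with more than 12 N (contact force between wedge and mould above 12 N), for 0.2 s.
At the end, for the whole second after the job is handed in: The wedge, let go, lies flat (within 6 mm of height, 0.06 rad of the slot's direction) in the slot with its nose more than 30 mm inside the mouth, still pressing on the mould with more than 12 N and on the jig with more than 6 N; mould upright within 0.05 rad; both at rest (contact force between wedge and mould above 12 N and contact force between wedge and jig above 6 N and y of wedge_nose in the frame of jig_mouth above 0.03 m and z of wedge_mid in the frame of jig_mouth between -0.006 and 0.006 m and angle between the y axis of wedge and the y axis of jig, either way round below 0.06 rad and angle between wedge's own z axis and vertical below 0.08 rad and angle between mould's own z axis and vertical below 0.05 rad and linear speed of each of wedge, mould below 0.01 m/s); the robot touches nothing.
It fails at once if the plaster mould is cracked: the wedge presses on it with more than 50 N (contact force between wedge and mould above 50 N).
It fails at once if the mould is tipped or lifted out (angle between mould's own z axis and vertical above 0.15 rad).
It fails at once if the robot pushes on the mould itself with more than 15 N (contact force between any of the fingers, the arm and mould above 15 N).
It fails at once if a bystander is moved by more than 25 mm (distance of any of small_block, loose_lid, pen, brush, jar, dropper, resin_can, resin_can_2 from where it was at the start of the episode above 0.025 m).
It also fails if it takes over 48 s, if anything falls off the work surface, if the arm or the gripper's body presses on something with over 40 N, if the wrist force passes 120 N, or if a joint passes its speed limit or range.

## Robot

A 6-joint arm with a two-finger parallel gripper is mounted at the origin on a cart in front of the work surface, level with it; the furniture and walls round the work are solid. World frame = base frame: x ahead of the robot, y to its left, z up, the work surface at z = 0. Lengths are in m, angles in rad, forces in N, time in s.
With the tool pointing down it reaches from about 0.275 to 0.775 m from the base axis. Payload 14.6 kg.
Tool frame: the origin (TCP) lies between the finger pads; the fingertips stand 19 mm ahead of it and the grasp point (between the pads) is the TCP (env.nose_length is the distance from the TCP to the fingertips, in m); z points along the fingers, y is the line along which they close (so a half turn about z gives the same grasp; the last joint's range is limited). The gripper opens to 85 mm and grips with 20 to 120 N. Pads are 22 mm wide; open, the fingers measure 114 mm over their backs; the gripper's body (76 mm by 85 mm) begins 54 mm behind the grasp point. The pads swing forward as they close: fully open they stand 13 mm farther back than shut.
Start: joints at [-0.155, 0.263, -0.048, 1.259, 0, 1.415], TCP at [0.525, -0, 0.25] pointing down, gripper open.
Joint ranges: [-2.65, 2.65], [-0.89, 1.7], [-1.18, 1.37], [-2.13, 2.11], [-1.35, 1.29], [-3.14, 3.14]. Speed limits (rad/s): [1.89, 1.89, 2.57, 2.79, 3.14, 3.14].

## Interface

Orientations are given as a unit quaternion [x, y, z, w].
In Python, from plant import env, eoat, ik, get_obs, imaging gives the robot as it stands. Calls block until the motion is done:
- env.reach(position, orientation): joint-space move of the TCP to a pose.
- env.movel(position, rot=None, v=0.15, guard=None): straight line of the TCP; rot=None keeps the orientation; v is the mean speed in m/s. With guard (N) it stops when the force on the tool has changed by that much, and returns True; else False.
- env.set_joints(angles): joint-space move.
- eoat.move_gripper(opening): finger opening in m; the grip force is fixed at half the most; returns when the fingers have stopped.
- env.hold(seconds).
- ik(position, orientation): joint angles nearest the present ones, or None.
- get_obs(): the state.
- imaging.read_camera(name): name is "scene" or "side" or "wrist"; returns a dict with "color" (384x512x3 uint8, blue, green, red), "fx", "fy", "cx", "cy" (pixels), "distortion" ([k1, k2, p1, p2, k3] as OpenCV has them; the pictures are not rectified), "extrinsics" (4x4, takes a point from camera to world coordinates); the wrist camera has in their place "mount" (4x4, takes a point from camera to tool coordinates, whose origin is the TCP and whose axes are the flange's). Camera axes: x right, y up, looking along -z (the intrinsics and any distortion apply to the point x, -y, -z); pixel columns grow to the right and rows downward; lengths in m; the calibration is good to about 2 mm. A picture is of the moment at which its call begins: read the wrist's pose just before it. There is no depth.
A pose or a line that the arm cannot do raises env.PlanningError and nothing moves.
- env.finish_job(): hands the job in; it is judged then, once.
The state is a dict: "time_s": time; "joint_positions": joint angles; "joint_velocities": joint speeds; "effort": joint torques, N m; "tool_pos": TCP position; "orientation": TCP orientation; "force": force on the tool from outside, world axes, zero at the start; "wrist_torque": the same for the moment, N m; "grip_width": finger opening in m; "grasp_force": force on a finger pad.
Only numpy, scipy, OpenCV 4.12 (cv2) and the standard library are available. Lean on these libraries where they do the work, as an engineer would, in place of code of your own. Each camera call takes 0.05 s, during which the arm holds its last target. There are 200 camera calls.

## Working session

There is one attempt and no reset: what is moved stays moved. The work goes in short steps, each a Python script; the robot and the scene stay as the last script left them, time stands still between calls to the robot, and variables do not carry over. Pictures are saved under pics/ and viewed, at most 10 in all, crops included, and the job is handed in when it is done.

```bash
ls; mkdir -p pics; python3 - <<'E'
from plant import env, eoat, ik, get_obs, imaging
import cv2,numpy as np
o=get_obs(); print({k:np.round(v,3) for k,v in o.items()})
for n in ["scene","side","wrist"]:
    c=imaging.read_camera(n); cv2.imwrite(f"pics/{n}0.png",c["color"])
    print(n,c["fx"],c["fy"],c["cx"],c["cy"],c["distortion"],np.round(c.get("extrinsics",c.get("mount")),4).tolist())
a=[cv2.imread(f"pics/{n}0.png") for n in ["scene","wrist"]]
E
```

```text
pics
{'time_s': np.float64(0.0), 'joint_positions': array([-0.155,  0.264, -0.049,  1.259, -0.   ,  1.416]), 'joint_velocities': array([ 0.   ,  0.001,  0.   ,  0.   ,  0.   , -0.   ]), 'effort': array([ 1.0000e-03, -6.3761e+01,  3.8457e+01,  1.4000e-02,  0.0000e+00,
       -0.0000e+00]), 'tool_pos': array([0.525, 0.   , 0.25 ]), 'orientation': array([ 0.707,  0.707, -0.   , -0.   ]), 'force': array([-0.142, -0.33 , -0.224]), 'wrist_torque': array([ 0.041, -0.038, -0.017]), 'grasp_force': np.float64(0.0), 'grip_width': np.float64(0.085)}
scene 380.35696096523884 380.35696096523884 260.1405404973015 190.2916357517402 [0.02065454 0.         0.         0.         0.        ] [[0.683, 0.4964, -0.5358, 0.0696], [-0.7304, 0.4707, -0.4949, -0.4947], [0.0065, 0.7294, 0.6841, 0.6387], [0.0, 0.0, 0.0, 1.0]]
side 407.39087595497097 407.39087595497097 249.23032909456242 194.35370656569992 [-0.07761816  0.          0.          0.          0.        ] [[0.9695, 0.1383, -0.2023, 0.3305], [-0.2441, 0.4727, -0.8467, -0.8991], [-0.0215, 0.8703, 0.4921, 0.5162], [0.0, 0.0, 0.0, 1.0]]
wrist 286.39016368284365 286.39016368284365 255.28812895059664 187.04258833683565 [-0.04062416  0.          0.          0.          0.        ] [[-0.0004, 0.9622, 0.2724, 0.0694], [1.0, 0.0005, -0.0004, 0.0011], [-0.0005, 0.2724, -0.9622, -0.1237], [0.0, 0.0, 0.0, 1.0]]
```

View pics/scene0.png

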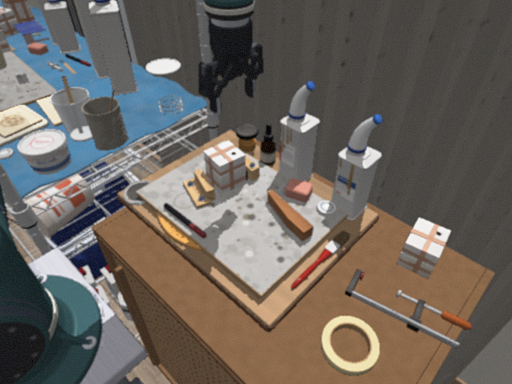

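View pics/wrist0.png

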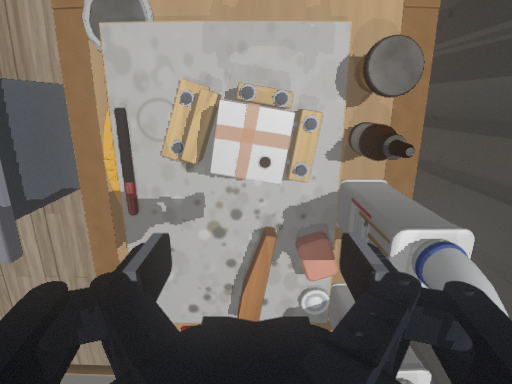

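The wrist view (right = world +x, up = +y) shows the cheek at about (190,120), the mould at (252,140) and the slot mouth near (201,170). The wedge nose is at (268,230) and the butt is hidden by the gripper. I'll write helpers, check where the cans stand, and look from a higher point shifted to -y.

```bash
cat > h.py <<'E'
from plant import env, eoat, ik, get_obs, imaging
import cv2, numpy as np
from scipy.spatial.transform import Rotation as R
def shot(name):
    o=get_obs(); c=imaging.read_camera(name)
    if "mount" in c:
        T=np.eye(4); T[:3,:3]=R.from_quat(o["orientation"]).as_matrix(); T[:3,3]=o["tool_pos"]; E=T@c["mount"]
    else: E=np.array(c["extrinsics"])
    c["E"]=E; return c
def cast(c,uv,z):
    K=np.array([[c["fx"],0,c["cx"]],[0,c["fy"],c["cy"]],[0,0,1]])
    p=cv2.undistortPoints(np.array(uv,float).reshape(-1,1,2),K,np.array(c["distortion"],float)).reshape(-1,2)
    d=np.c_[p[:,0],-p[:,1],-np.ones(len(p))]@c["E"][:3,:3].T; o=c["E"][:3,3]
    return o+d*((z-o[2])/d[:,2])[:,None]
def down(a):  # tool z down, tool x along world heading a
    x=np.array([np.cos(a),np.sin(a),0]); z=np.array([0,0,-1.]); return R.from_matrix(np.c_[x,np.cross(z,x),z]).as_quat()
E
python3 - <<'E'
from h import *
s=shot("scene"); print("cans",cast(s,[(297,185),(350,217)],0.0).round(3).tolist())
print("scene wedge,mouth",cast(s,[(290,215),(195,195)],0.03).round(3).tolist())
w=shot("wrist"); print(cast(w,[(201,170),(268,230),(250,320)],0.04).round(3).tolist())
env.reach([0.46,-0.13,0.32],down(np.pi/2))
w=shot("wrist"); cv2.imwrite("pics/w1.png",w["color"]); print(get_obs()["time_s"], get_obs()["tool_pos"])
E
```

```text
cans [[0.647, -0.086, 0.0], [0.646, -0.243, 0.0]]
scene wedge,mouth [[0.534, -0.156, 0.03], [0.432, 0.044, 0.03]]
[[0.461, -0.004, 0.04], [0.542, -0.082, 0.04], [0.518, -0.22, 0.04]]
0.9833 [ 0.46014885 -0.12952683  0.31953169]
```

View pics/w1.png

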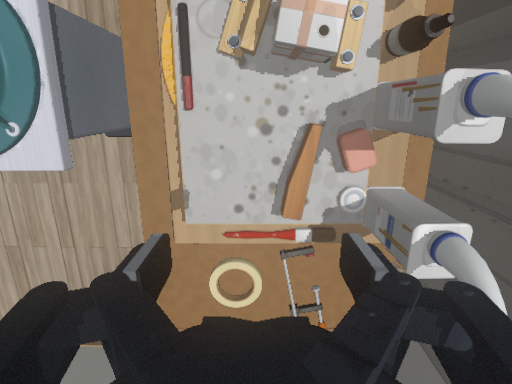

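The wedge runs from its nose at (316,124) to its butt at (292,217), with the straight face on the +x side. It's clear of the pink block (357,150) and the lid (352,200). Next I'll take a closer aligned look and segment it.

```bash
cat >> h.py <<'E'
def wedge_mask(c,roi):
    hsv=cv2.cvtColor(c["color"],cv2.COLOR_BGR2HSV); m=cv2.inRange(hsv,(3,110,50),(16,255,255))
    k=np.zeros_like(m); x0,y0,x1,y1=roi; k[y0:y1,x0:x1]=m[y0:y1,x0:x1]
    cs,_=cv2.findContours(k,cv2.RETR_EXTERNAL,cv2.CHAIN_APPROX_NONE); return max(cs,key=cv2.contourArea)[:,0]
E
python3 - <<'E'
from h import *
w=shot("wrist"); 
for p in [(316,124),(300,190),(292,217)]: print(cv2.cvtColor(w["color"],cv2.COLOR_BGR2HSV)[p[1],p[0]])
q=cast(w,[(317,126),(293,216),(353,200),(357,165)],0.05); print(q.round(4).tolist())
d=q[0]-q[1]; a=np.arctan2(d[1],d[0]); print("heading",np.degrees(a),np.hypot(*d[:2]))
m=(q[0]+q[1])/2
t=m-0.03*d/np.linalg.norm(d); t[2]=0.19
eoat.move_gripper(0.055)
env.reach(t,down(a))
w=shot("wrist"); c=wedge_mask(w,(120,20,400,330)); im=w["color"].copy(); cv2.drawContours(im,[c.reshape(-1,1,2)],-1,(0,255,0),1)
ap=cv2.approxPolyDP(c.reshape(-1,1,2),4,True)[:,0]; print(ap.tolist()); print(cast(w,ap,0.0515).round(4).tolist())
cv2.imwrite("pics/w2.png",cv2.resize(im,(800,600))); print(get_obs()["time_s"],get_obs()["tool_pos"],get_obs()["joint_positions"])
E
```

```text
[ 12  34 149]
[ 14 125 174]
[ 14 122 169]
[[0.5447, -0.0857, 0.05], [0.5168, -0.2156, 0.05], [0.6033, -0.1909, 0.05], [0.6041, -0.1392, 0.05]]
heading 77.87065382572385 0.1328902464819885
[[260, 74], [249, 74], [236, 171], [239, 222], [265, 221]]
[[0.5497, -0.0864, 0.0515], [0.5404, -0.0844, 0.0515], [0.51, -0.1657, 0.0515], [0.5012, -0.2166, 0.0515], [0.5266, -0.221, 0.0515]]
2.15 [ 0.52455656 -0.17982276  0.19172071] [-4.77228634e-01  3.35693193e-01 -1.02967559e-01  1.13027687e+00
  2.81922463e-05  1.30409873e+00]
```

View pics/w2.png

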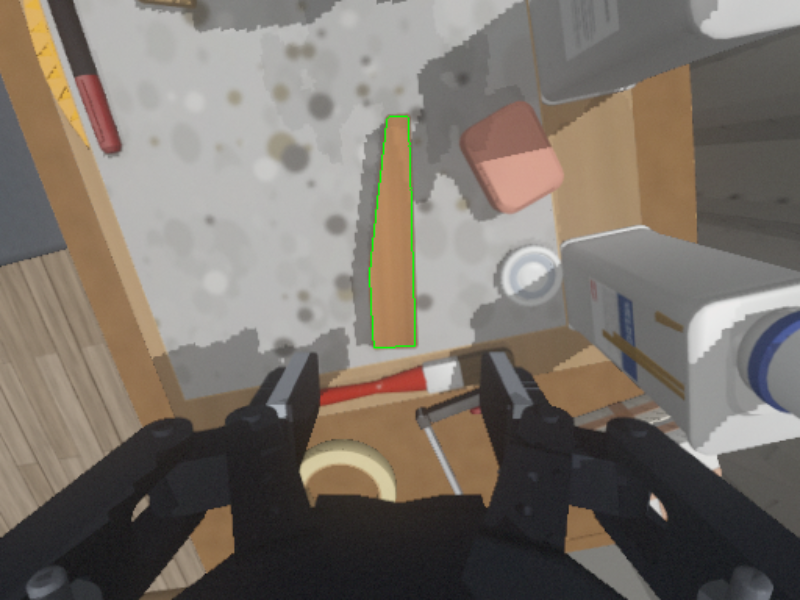

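The contour gives the wedge heading as 80.2° and the butt centre as about (0.5136, -0.2205). Before gripping, one close look at the jig.

```bash
python3 - <<'E'
from h import *
env.reach([0.465,-0.02,0.22],down(np.radians(83)))
w=shot("wrist"); im=w["color"]; cv2.imwrite("pics/w3raw.png",im)
import pickle; pickle.dump({k:w[k] for k in ("color","E","fx","fy","cx","cy","distortion")},open("w3.pkl","wb"))
cv2.imwrite("pics/w3.png",cv2.resize(im[20:245,150:450],(800,600),interpolation=cv2.INTER_CUBIC)); print(get_obs()["time_s"],w["E"][:3,3])
E
```

```text
2.925 [0.47450521 0.04915245 0.34470718]
```

View pics/w3.png

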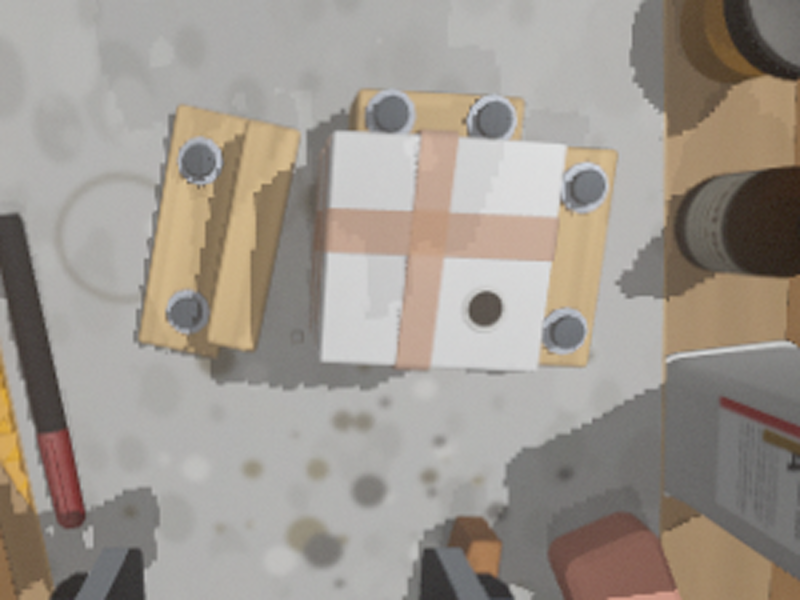

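The crop shows the cheek's inner top edge running (253,350)→(300,130) and the mould's left top edge (321,362)→(333,130). I'll convert those to jig_mouth and the slot heading.

```bash
python3 - <<'E'
from h import *
import pickle; w=pickle.load(open("w3.pkl","rb"))
def P(uv,z): return cast(w,[(150+u/2.667,20+v/2.667) for u,v in uv],z)[:,:2]
def hd(p): d=p[1]-p[0]; return np.degrees(np.arctan2(d[1],d[0])).round(2)
ch=P([(253,350),(300,130)],.0555); ci=P([(210,345),(250,122)],.0555); ml=P([(321,362),(333,130)],.1095); mr=P([(540,370),(567,145)],.1095); mf=P([(321,362),(540,370)],.1095)
st=P([(360,90),(523,98)],.0315); fe=P([(588,365),(617,152)],.0315); ft=P([(138,342),(180,105)],.0315)
for n,p in dict(ch=ch,ci=ci,ml=ml,mr=mr,mf=mf,st=st,fe=fe,ft=ft).items(): print(n,p.round(4).tolist(),hd(p),np.linalg.norm(p[1]-p[0]).round(4))
E
```

```text
ch [[0.4594, 0.0065], [0.4862, 0.0823]] 70.56 0.0804
ci [[0.4434, 0.0103], [0.4689, 0.0871]] 71.63 0.0809
ml [[0.4827, 0.0082], [0.4934, 0.075]] 80.86 0.0677
mr [[0.5506, -0.0026], [0.5609, 0.0631]] 81.11 0.0665
mf [[0.4827, 0.0082], [0.5506, -0.0026]] -8.99 0.0687
st [[0.5114, 0.0966], [0.5731, 0.0867]] -9.11 0.0625
fe [[0.596, -0.02], [0.609, 0.063]] 81.07 0.0841
ft [[0.4116, 0.012], [0.4428, 0.0996]] 70.44 0.0929
```

Slot heading is about 80.7° and jig_mouth about (0.469, 0.004), which agrees with the mould face at +11 mm. Now grasp, carry, and insert the nose under a force guard.

```bash
cat >> h.py <<'E'
A=np.radians(80.7); EX=np.array([np.sin(A),-np.cos(A)]); EY=np.array([np.cos(A),np.sin(A)]); M=np.array([0.469,0.004])
def jig(x,y,z): return np.r_[M+x*EX+y*EY,z]
def tojig(p): d=np.array(p)[:2]-M; return np.round([d@EX*1e3,d@EY*1e3],1)
E
python3 - <<'E'
from h import *
a=np.radians(80.2); g=np.r_[np.array([0.5136,-0.2205])+0.028*np.array([np.cos(a),np.sin(a)]),0.0425]
env.reach(g+[0,0,.08],down(a)); print("down",env.movel(g,v=0.1,guard=12))
eoat.move_gripper(0.02); o=get_obs(); print(o["grip_width"],o["grasp_force"],o["tool_pos"])
zg=o["tool_pos"][2]
if 0.026<o["grip_width"]<0.033:
    env.movel(g+[0,0,.05],v=0.12)
    env.movel(jig(-.0055,-.130,zg+.05),rot=down(A),v=0.15)
    w=shot("wrist"); cv2.imwrite("pics/w4.png",w["color"][:300])
    print("lower",env.movel(jig(-.0055,-.130,zg+.002),v=0.08,guard=8))
    print(get_obs()["time_s"],tojig(get_obs()["tool_pos"]),get_obs()["force"],zg)
E
```

```text
down False
0.028044304849981768 59.80961501598358 [ 0.5187655  -0.193111    0.04325869]
lower False
7.2583 [  -5.3 -130.1] [-0.40238517 -0.27040191 -1.12613318] 0.04325869036436981
```

View pics/w4.png

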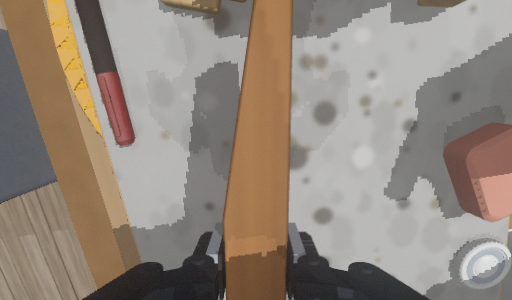

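The wedge is held square with its straight face on the right. Inserting now.

```bash
python3 - <<'E'
from h import *
z=get_obs()["tool_pos"][2]
print("in",env.movel(jig(-.0055,-.090,z),v=0.04,guard=4)); o=get_obs(); print(tojig(o["tool_pos"]),o["force"].round(2),o["wrist_torque"].round(2),o["time_s"])
s=shot("side"); cv2.imwrite("pics/s4.png",s["color"])
p=np.linalg.inv(s["E"])@np.r_[jig(0,.02,.04),1]; u=int(s["cx"]-s["fx"]*p[0]/p[2]); v=int(s["cy"]+s["fy"]*p[1]/p[2]); print(u,v)
cv2.imwrite("pics/s4.png",cv2.resize(s["color"][max(0,v-75):v+75,max(0,u-100):u+100],(800,600)))
E
```

```text
in False
[ -5.4 -90.1] [-0.98 -1.11 -0.51] [-0.05 -0.02  0.01] 8.4083
218 178
```

View pics/s4.png

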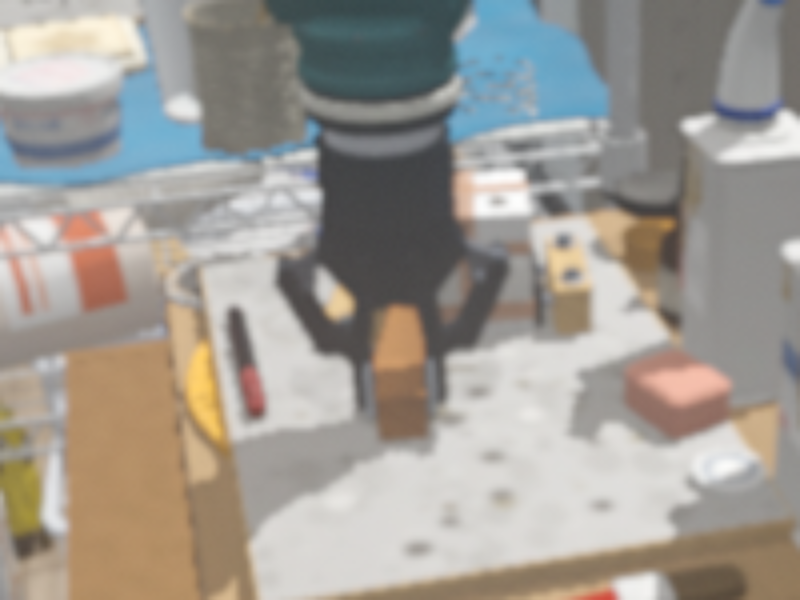

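No contact on the way in, with the nose about 22 mm deep. Now set down, release, go behind the butt with closed fingers and push at 18 N.

```bash
cat >> h.py <<'E'
def push(x,yto,g,v):
    hit=env.movel(jig(x,yto,ZP),v=v,guard=g); o=get_obs(); f=o["force"]
    print("hit",hit,"y",tojig(o["tool_pos"]),"F",(f[:2]@EY).round(1),(f[:2]@EX).round(1),f[2].round(1),"t",round(float(o["time_s"]),2)); return hit
ZP=0.0435
E
python3 - <<'E'
from h import *
o=get_obs(); p=o["tool_pos"]
env.movel(p-[0,0,.002],v=0.03,guard=4); eoat.move_gripper(0.05); print(get_obs()["force"].round(2))
env.movel(p+[0,0,.045],v=0.15); env.movel(jig(-.002,-.155,p[2]+.045),v=0.15); eoat.move_gripper(0.0)
print(env.movel(jig(-.002,-.155,ZP),v=0.1,guard=10), get_obs()["tool_pos"],get_obs()["force"].round(2))
env.hold(0.2)
push(-.002,-.134,5,.04)
push(-.002,-.07,17,.02)
E
```

```text
[ 0.41  0.63 -0.07]
False [ 0.44209809 -0.1487052   0.04378386] [ 0.23 -0.78  0.49]
hit False y [  -1.9 -133.9] F 0.5 -0.1 1.0 t 12.12
hit True y [  -0.8 -105.7] F -1.5 0.1 0.4 t 13.76
```

```bash
python3 - <<'E'
from h import *
for i in range(3):
    y=tojig(get_obs()["tool_pos"])[1]/1e3
    env.movel(jig(0,y-.006,ZP),v=.05); env.hold(.15); print("free",(get_obs()["force"][:2]@EY).round(2))
    h=push(0,y+.03,16,.012)
    env.hold(.2); o=get_obs(); print(tojig(o["tool_pos"]),(o["force"][:2]@EY).round(1))
    if not h: break
E
```

```text
free -0.3
hit True y [ 1.000e-01 -1.053e+02] F -2.4 0.4 1.2 t 15.29
[ 1.000e-01 -1.053e+02] -0.6
free -0.58
hit True y [   0.  -105.1] F -1.8 0.1 0.7 t 17.01
[   0.  -105.2] -3.1
free 0.44
hit True y [   0.  -105.1] F -1.8 0.3 1.1 t 18.73
[   0.  -105.1] -3.2
```

The guard may be tripping on impact spikes rather than a true push, so I'll ramp the push in small static steps and read the steady force.

```bash
cat >> h.py <<'E'
def ramp(x,F=18,dy=.0006,n=60,yc=None):
    y=get_obs()["tool_pos"]; y=tojig(y)[1]/1e3 if yc is None else yc; L=[]
    for i in range(n):
        y+=dy; env.movel(jig(x,y,ZP),v=.012,guard=25); o=get_obs(); f=-o["force"][:2]@EY; L.append((float((y*1e3).round(1)),float(tojig(o["tool_pos"])[1]),float(f.round(1))))
        if f>F: break
    print(L,"Fx",(o["force"][:2]@EX).round(1),"t",o["time_s"]); return y
E
python3 - <<'E'
from h import *
y=tojig(get_obs()["tool_pos"])[1]/1e3
env.movel(jig(0,y-.004,ZP),v=.05); env.hold(.1); print("free",(get_obs()["force"][:2]@EY).round(2))
ramp(0,F=16,yc=y-.0015,n=25)
E
```

```text
free 0.91
[(-106.0, -105.9, 1.1), (-105.4, -105.4, -0.0), (-104.8, -105.0, 3.9), (-104.2, -105.0, 8.9), (-103.6, -104.9, 13.7), (-103.0, -104.7, 18.9)] Fx -2.4 t 20.9333
```

```bash
python3 - <<'E'
from h import *
for k in range(2):
    y=tojig(get_obs()["tool_pos"])[1]/1e3
    env.movel(jig(0,y-.004,ZP),v=.06); env.hold(.1); f0=-(get_obs()["force"][:2]@EY); print("free",f0.round(2))
    ramp(0,F=17.5,yc=y-.0006,dy=.0008,n=20)
p=get_obs()["tool_pos"]; y=tojig(p)[1]/1e3
env.movel(jig(0,y-.02,ZP),v=.1); env.movel(jig(0,y-.02,.16),v=.2)
w=shot("wrist"); im=w["color"]; cv2.imwrite("pics/w5.png",im[:300]); 
import pickle; pickle.dump({k:w[k] for k in ("color","E","fx","fy","cx","cy","distortion")},open("w5.pkl","wb")); print(get_obs()["time_s"])
E
```

```text
free -0.6
[(-104.5, -104.8, 5.7), (-103.7, -104.7, 12.1), (-102.9, -104.5, 17.1), (-102.1, -104.1, 21.0)] Fx -2.4 t 22.5333
free -0.38
[(-103.9, -104.3, 6.3), (-103.1, -104.3, 13.4), (-102.3, -104.1, 19.2)] Fx -2.7 t 23.8833
25.0333
```

View pics/w5.png

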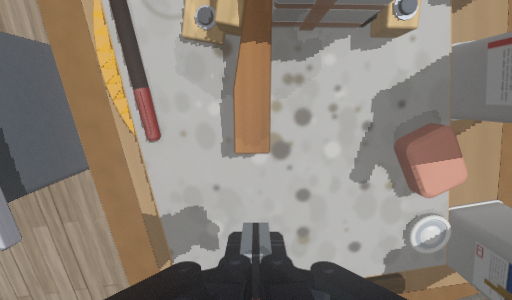

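The wedge sits with its butt at (253,153) and its straight face near column 271, so it looks square to the slot. I'll measure heading and depth from this picture.

```bash
python3 - <<'E'
from h import *
import pickle; w=pickle.load(open("w5.pkl","rb"))
c=wedge_mask(w,(228,55,290,200)); 
b=c[:,1].max(); rows=range(65,b-4); R_=np.array([(c[c[:,1]==r,0].max()+.5,r) for r in rows if (c[:,1]==r).any()]); 
L_=np.array([(c[c[:,1]==r,0].min()-.5,r) for r in range(105,b-4)])
for n,q in (("R",R_),("L",L_)):
    P=cast(w,q,.0515)[:,:2]; J=np.c_[(P-M)@EX,(P-M)@EY]*1e3; k=np.polyfit(J[:,1],J[:,0],1); print(n,"slope",k.round(4),"resid",np.std(J[:,0]-np.polyval(k,J[:,1])).round(2),"y",J[[0,-1],1].round(1))
print("butt",tojig(cast(w,[(253,b+.5)],.0515)[0]),b)
E
```

```text
R slope [8.60000e-03 1.17981e+01] resid 0.2 y [-25.6 -87.4]
L slope [-1.00000e-02 -1.69289e+01] resid 0.23 y [-54.6 -87.3]
butt [ -1.3 -91.8] 152
```

Heading is within 0.01 rad and the nose is about 48 mm in, touching both sides. One last confirming push, then retreat and hand in.

```bash
python3 - <<'E'
from h import *
env.movel(jig(.0,-.125,ZP),v=.15); env.movel(jig(0,-.107,ZP),v=.06); env.hold(.15); print("free",(get_obs()["force"][:2]@EY).round(2))
for k in range(2):
    ramp(0,F=17.5,yc=-.1048,dy=.0008,n=20); env.hold(.2); o=get_obs(); print(tojig(o["tool_pos"]),(o["force"][:2]@EY).round(1))
    env.movel(jig(0,-.107,ZP),v=.04); env.hold(.1)
env.movel(jig(0,-.125,ZP),v=.1); env.movel(jig(0,-.125,.16),v=.2); env.hold(.5)
w=shot("wrist"); c=wedge_mask(w,(228,55,290,200)); print("butt",tojig(cast(w,[(253,c[:,1].max()+.5)],.0515)[0]),get_obs()["time_s"])
E
```

```text
free 0.73Traceback (most recent call last):
  File "<stdin>", line 4, in <module>
  File "h.py", line 31, in ramp
    y+=dy; env.movel(jig(x,y,ZP),v=.012,guard=25); o=get_obs(); f=-o["force"][:2]@EY; L.append((float((y*1e3).round(1)),float(tojig(o["tool_pos"])[1]),float(f.round(1))))
                                                                                                      ^^^^^^^^^^^^^
AttributeError: 'float' object has no attribute 'round'
```

```bash
sed -i 's/float((y\*1e3).round(1))/round(float(y*1e3),1)/' h.py; python3 - <<'E'
from h import *
for k in range(2):
    ramp(0,F=17.5,yc=-.1048,dy=.0008,n=20); env.hold(.2); o=get_obs(); print(tojig(o["tool_pos"]),(o["force"][:2]@EY).round(1))
    env.movel(jig(0,-.107,ZP),v=.04); env.hold(.1)
env.movel(jig(0,-.125,ZP),v=.1); env.movel(jig(0,-.125,.16),v=.2); env.hold(.5)
w=shot("wrist"); c=wedge_mask(w,(228,55,290,200)); print("butt",tojig(cast(w,[(253,c[:,1].max()+.5)],.0515)[0]),get_obs()["time_s"])
E
```

```text
[(-104.0, -104.3, 5.8), (-103.2, -104.2, 11.7), (-102.4, -104.1, 17.1), (-101.6, -103.8, 22.2)] Fx -2.9 t 27.9583
[ 1.000e-01 -1.038e+02] -22.1
[(-104.0, -104.0, 4.6), (-103.2, -104.0, 10.4), (-102.4, -103.9, 17.4), (-101.6, -103.7, 22.5)] Fx -2.4 t 29.6917
[ 1.000e-01 -1.037e+02] -22.5
butt [ -0.9 -91.7] 31.8917
```

At 22 N it moved only 0.1–0.2 mm and stayed put when released, so it is locked. Handing in.

```bash
python3 - <<'E'
from h import *
print(env.finish_job())
E
```

```text
the job is handed in; nothing more can be done
None
```

I laid the wedge flat in the slot and drove it with repeated pushes of about 17–22 N (peak 22.5 N) until it gave no more; it stayed put when let go, nose about 48 mm inside and square to the slot within about 0.01 rad, and I handed the job in at about 32 s; no verdict came back, and the pressure on the mould could not be measured directly.

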